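# Load a pipe sleeve onto the fit-up mandrel

### The job

Load the thin-walled pipe sleeve onto the fit-up stand: slide it along the stand's shelf, without lifting or tipping it, until it drops over the top of the upright mandrel onto the raised lift plate, then press it straight down until it and the plate are fully home. Leave the thick-walled collar, the nut and the magnet on the shelf where they are.

Things in the scene. Friction and masses are not known exactly. Their poses are not given: they have to be found in the camera images.
- stand: Fixed steel stand. Origin on the bench, on the mandrel axis, z up. Its flat grey shelf, 240 mm wide (y), x = -170 to +10 mm, top 60 mm above the bench, no rails, has in its +x edge a half-round notch, open to +x, of 36.5 mm radius about the mandrel axis. There stands the upright steel mandrel: diameter 46 mm, top chamfered 2.5 mm, 1 mm below the shelf top.
- mandrel_top (a point): Centre of the flat top of the mandrel, 59 mm above the bench. A sleeve pushed off the shelf rides over this top and drops down around the mandrel once it is centred within about 1.5 mm; its leading side dips first, so it is pushed on by a millimetre or two until it lies flat.
- lift_plate (a joint): Round steel plate, 67 mm in diameter, around the mandrel. 0 = fully raised (plate top 7 mm below the shelf top); grows as it is pushed down, to 0.020 m fully home (27 mm below the shelf top). Starts at 0 to 0.003. Stiff: it stays where it is left and carries the sleeve's weight, about 11 N in all moves it.
- sleeve: The sleeve to load: plain steel tube ring, outside diameter 70 mm, bore 50 mm, 30 mm high, about 0.44 kg, standing on the shelf with its axis upright. Origin at the centre of its underside, z along its axis. When home its top is 3 mm above the shelf top.
- collar: Thick-walled steel collar, same outside diameter 70 mm and height 30 mm, but its bore is only 24 mm and does not fit; it stands beside the sleeve on the shelf, 105 to 125 mm away between centres, and is to be left alone. Origin at the centre of its underside.
- nut: Hexagonal steel nut, 26 mm over corners, 12 mm high, lying on the shelf beside the notch near one side edge. Leave alone. Origin at the centre of its underside.
- magnet: Small dark block magnet, 24 x 18 x 14 mm, lying on the shelf beside the notch near the other side edge. Leave alone. Origin at the centre of its underside.

How it is judged (in metres and radians):
On the way, in this order (a step that is already met when the one before it is completed fails the run):
1. the sleeve has been slid over the mandrel top: around it and below the shelf top, upright, resting on the lift plate while that is still raised (horizontal distance between sleeve and mandrel_top below 0.004 m and z of sleeve in the frame of stand below 0.0565 m and angle between sleeve's own z axis and vertical below 0.12 rad and value of joint lift_plate below 0.016 m), for 0.05 s.
2. the sleeve and plate have been pressed fully home (value of joint lift_plate above 0.0175 m and z of sleeve in the frame of stand below 0.0365 m), for 0.2 s.
At the end, for the whole second after the job is handed in: The sleeve is around the mandrel (axes within 4 mm), upright within 0.06 rad, at rest, its underside no more than 36.5 mm above the bench, the lift plate pressed down by at least 17.5 of its 20 mm (all of step 2 and horizontal distance between sleeve and mandrel_top below 0.004 m and angle between sleeve's own z axis and vertical below 0.06 rad and linear speed of sleeve below 0.01 m/s); the robot touches nothing.
It fails at once if the sleeve is lifted more than 15 mm off the shelf (z of sleeve in the frame of stand above 0.075 m).
It fails at once if the sleeve is tipped by more than 0.5 rad (angle between sleeve's own z axis and vertical above 0.5 rad).
It fails at once if the thick-walled collar is moved by more than 15 mm (distance of collar from where it was at the start of the episode above 0.015 m).
It fails at once if the nut or the magnet is moved by more than 15 mm (distance of any of nut, magnet from where it was at the start of the episode above 0.015 m).
It also fails if it takes over 45 s, if anything falls off the work surface, if the arm or the gripper's body presses on something with over 40 N, if the wrist force passes 120 N, or if a joint passes its speed limit or range.

### The arm

A 7-joint arm with a two-finger parallel gripper is mounted at the origin on the work surface. World frame = base frame: x ahead of the robot, y to its left, z up, the work surface at z = 0. Lengths are in mm, angles in rad, forces in N, time in s.
With the tool pointing down it reaches from about 400 to 900 mm from the base axis. Payload 5.6 kg.
Tool frame: the origin (TCP) lies between the finger pads; the fingertips stand 25 mm ahead of it and the grasp point (between the pads) lies 6 mm ahead of it; z points along the fingers, y is the line along which they close (so a half turn about z gives the same grasp; the last joint's range is limited). The gripper opens to 92 mm and grips with 3 to 60 N. Pads are 20 mm wide; open, the fingers measure 128 mm over their backs; the gripper's body (75 mm by 189 mm) begins 69 mm behind the grasp point.
Start: joints at [1.28, 0.468, -0.012, 1.603, 0.006, 1.071, -0.056], TCP at [159.385, -630.162, 239.592] pointing down, gripper open.
Joint ranges: [-2.53, 2.53], [-0.31, 2.02], [-1.57, 1.55], [0.28, 2.44], [-1.29, 4.43], [0.15, 1.84], [-2.92, 2.92]. Speed limits (rad/s): [2.57, 2.57, 3.14, 3.14, 3.14, 3.14, 3.14].

### API

Orientations are given as a unit quaternion [x, y, z, w].
In Python, from workcell import env, optics, spotter, monitor gives the robot as it stands. Calls block until the motion is done:
- env.goto(position, orientation): joint-space move of the TCP to a pose.
- env.move_straight(position, rotation=None, v=150, contact_N=None): straight line of the TCP; rotation=None keeps the orientation; v is the mean speed in mm/s. With contact_N (N) it stops when the force on the tool has changed by that much, and returns True; else False.
- env.goto_joints(angles): joint-space move.
- env.open_jaws() and env.clamp(): open the fingers fully, or close them until they stop; the grip force is fixed at half the most.
- env.pause(seconds).
- env.ik(position, orientation): joint angles nearest the present ones, or None.
- optics.camera(name): name is "side" or "top"; returns a dict with "pixels" (480x640x3 uint8, red, green, blue), "z_map" (480x640 float32, mm along the optical axis (not along the pixel's ray), 0 where there is no reading), "intrinsics" (3x3 intrinsics, pixels), "rvec" (rotation vector, rad) and "tvec" (3), from world to camera coordinates, as OpenCV has them. Camera axes: x right, y down, z forward; pixel columns grow to the right and rows downward; lengths in mm; the calibration is good to about 2 mm. A picture is of the moment at which its call begins.
A pose or a line that the arm cannot do raises env.MotionError and nothing moves.
- env.hand_in(): hands the job in; it is judged then, once.
Trained networks look in a picture, given as the dict that the camera call returned (one of the last four; its "shot" number tells which), for a name from the list of things; names that differ only in an ending like _2 or _b are one class to them, and where a whole thing is asked for, a point or a joint stands for the part that bears it (a point fixed in the world has none). Each returns a list of dicts, best first, with "score" (0 to 1); they miss things now and then, are a little off and sometimes report something else, mostly with a low value. They report only what shows in the picture. A call takes as long as a camera call.
- spotter.spot_in(picture, name): "position" ([column, row] in pixels, amid what is visible of it).
- spotter.cut_out(picture, name): "pixels" (480x640 bool, what is visible of it) and "position" ([column, row] in pixels, amid what is visible of it).
Readings, each from a call of its own:
- monitor.current_t(): time.
- monitor.current_joint_positions(): joint angles.
- monitor.current_qd(): joint speeds.
- monitor.current_tau(): joint torques, N m.
- monitor.current_position(): TCP position.
- monitor.current_tcp_rot(): TCP orientation.
- monitor.current_force(): force on the tool from outside, world axes, zero at the start.
- monitor.current_ft_torque(): the same for the moment, N m.
- monitor.current_width(): finger opening in mm.
- monitor.current_gripper_force(): force on a finger pad.
Only numpy, scipy, OpenCV 4.12 (cv2) and the standard library are available. Lean on these libraries where they do the work, as an engineer would, in place of code of your own. Each camera call takes 0.05 s, during which the arm holds its last target. There are 200 camera calls.

## Working session

There is one attempt and no reset: what is moved stays moved. The work goes in short steps, each a Python script; the robot and the scene stay as the last script left them, time stands still between calls to the robot, and variables do not carry over. Pictures are saved under pics/ and viewed, at most 10 in all, crops included, and the job is handed in when it is done.

```bash
mkdir -p pics; ls
cat > h.py <<'E'
import numpy as np,cv2
from workcell import env,optics,spotter,monitor
def cloud(p):
    z=p["z_map"];K=np.array(p["intrinsics"]);R=cv2.Rodrigues(np.array(p["rvec"],float))[0];t=np.array(p["tvec"],float).ravel()
    v,u=np.mgrid[:480,:640];c=np.stack([(u-K[0,2])/K[0,0]*z,(v-K[1,2])/K[1,1]*z,z],-1)
    w=(c-t)@R; w[z==0]=np.nan
    return w
E
python3 - <<'E'
from h import *
for n in("side","top"):
    p=optics.camera(n);cv2.imwrite(f"pics/{n}0.png",p["pixels"][:,:,::-1]);w=cloud(p)
    R=cv2.Rodrigues(np.array(p["rvec"],float))[0];print(n,"cam",-R.T@np.array(p["tvec"]).ravel())
    for o in("sleeve","collar","nut","magnet","stand","lift_plate"):
        for d in spotter.cut_out(p,o)[:2]:
            q=w[d["pixels"]];q=q[~np.isnan(q[:,0])]
            print(o,round(d["score"],2),np.round(d["position"]),d["pixels"].sum(),np.round(np.percentile(q,[2,50,98],axis=0)).tolist() if len(q) else None)
E
```

```text
pics
workcell.py
side cam [ 422.95055963 -418.87445973  512.57248199]
sleeve 0.81 [300. 296.] 3360 [[496.0, -87.0, 62.0], [528.0, -61.0, 84.0], [560.0, -23.0, 91.0]]
collar 0.97 [262. 238.] 3045 [[484.0, 21.0, 62.0], [515.0, 41.0, 89.0], [547.0, 84.0, 91.0]]
nut 0.85 [298. 207.] 313 [[569.0, 103.0, 60.0], [579.0, 111.0, 71.0], [591.0, 126.0, 73.0]]
magnet 0.97 [378. 325.] 519 [[592.0, -100.0, 61.0], [603.0, -94.0, 73.0], [616.0, -82.0, 75.0]]
stand 0.9 [290. 310.] 23821 [[438.0, -121.0, 6.0], [524.0, -38.0, 59.0], [641.0, 110.0, 61.0]]
lift_plate 0.78 [343. 276.] 651 [[582.0, -15.0, 14.0], [606.0, 10.0, 50.0], [644.0, 66.0, 59.0]]
top cam [467.7601148   24.90378059 707.67448612]
sleeve 0.68 [393. 285.] 1079 [[498.0, -82.0, 68.0], [532.0, -53.0, 91.0], [563.0, -19.0, 93.0]]
sleeve 0.39 [270. 247.] 250 [[569.0, 104.0, 60.0], [581.0, 116.0, 73.0], [592.0, 128.0, 75.0]]
collar 0.91 [296. 289.] 1728 [[486.0, 25.0, 79.0], [517.0, 56.0, 91.0], [548.0, 87.0, 93.0]]
nut 0.58 [267. 245.] 230 [[570.0, 105.0, 63.0], [581.0, 116.0, 73.0], [592.0, 127.0, 75.0]]
magnet 0.76 [408. 251.] 235 [[593.0, -99.0, 61.0], [604.0, -89.0, 75.0], [616.0, -80.0, 77.0]]
magnet 0.33 [267. 246.] 231 [[570.0, 105.0, 64.0], [581.0, 116.0, 73.0], [592.0, 127.0, 75.0]]
stand 0.83 [341. 285.] 18483 [[443.0, -113.0, 12.0], [541.0, 2.0, 61.0], [651.0, 119.0, 63.0]]
lift_plate 0.75 [332. 251.] 738 [[582.0, -15.0, 49.0], [609.0, 17.0, 51.0], [644.0, 46.0, 54.0]]
```

View pics/side0.png

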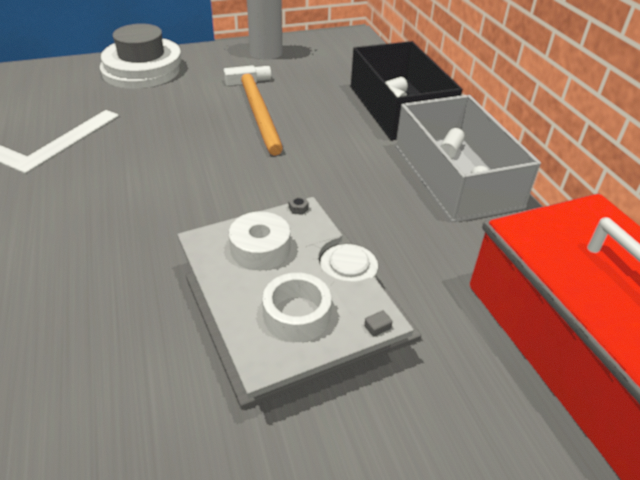

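View pics/top0.png

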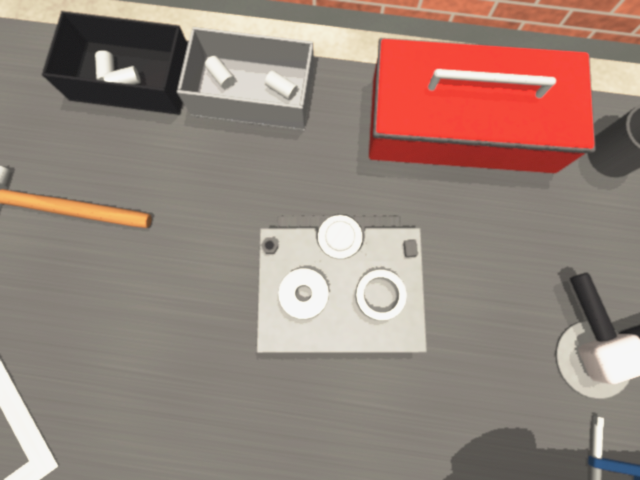

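```bash
cat >> h.py <<'E'
from scipy.optimize import least_squares
def circ(P,lo,hi,r=None):
    "robust circle fit to xy points; r fixed or free"
    f=lambda s:np.hypot(P[:,0]-s[0],P[:,1]-s[1])-(s[2] if r is None else r)
    s0=list(np.median(P,0))+([np.ptp(P,axis=0).max()/2] if r is None else [])
    o=least_squares(f,s0,loss="soft_l1",f_scale=1.0);return o.x,np.median(abs(f(o.x)))
def edges(m,p,zl,c,rmin,rmax):
    "contour pixels of mask m projected on plane z=zl, kept if rmin<dist to c<rmax"
    K=np.array(p["intrinsics"]);R=cv2.Rodrigues(np.array(p["rvec"],float))[0];t=np.array(p["tvec"],float).ravel()
    cs,_=cv2.findContours(m.astype(np.uint8),cv2.RETR_LIST,cv2.CHAIN_APPROX_NONE)
    uv=np.vstack([x[:,0] for x in cs]).astype(float)
    d=np.c_[(uv-[K[0,2],K[1,2]])/[K[0,0],K[1,1]],np.ones(len(uv))]@R
    C=-R.T@t;P=(C+d*((zl-C[2])/d[:,2])[:,None])[:,:2];r=np.hypot(*(P-c).T)
    return P[(r>rmin)&(r<rmax)]
E
python3 - <<'E'
from h import *
for n in("side","top"):
    p=optics.camera(n);w=cloud(p);x,y,z=w[...,0],w[...,1],w[...,2]
    zs=z[(x>450)&(x<580)&(y>-115)&(y<115)&(z>50)&(z<67)];zt=z[(z>84)&(z<98)&(x>450)&(x<580)&(abs(y)<115)]
    S=np.median(zs);T=np.median(zt);print(n,"shelf",S,"tops",T)
    for c,nm in(((530,-52),"sleeve"),((517,56),"collar")):
        m=(z>T-4)&(np.hypot(x-c[0],y-c[1])<45)
        E=edges(m,p,T,c,30,42);print(nm,"outer",circ(E,0,0))
        E=edges(m,p,T,c,8,29);print(nm,"inner",circ(E,0,0) if len(E)>8 else 0)
    mt=(abs(z-(S-1))<3)&(np.hypot(x-612,y-15)<32)
    num,l,st,ce=cv2.connectedComponentsWithStats(mt.astype(np.uint8),connectivity=4)
    for i in range(1,num):
        if st[i,4]>40:
            k=l==i;print("mand",st[i],np.nanmedian(w[k],0),circ(edges(k,p,S-1,(612,15),0,40),0,0))
    k=(z>40)&(z<S-4.5)&(np.hypot(x-612,y-15)<40);print("plate",k.sum(),np.nanmedian(w[k],0),np.nanpercentile(w[k],[2,98],axis=0))
    # shelf outline
    k=(abs(z-S)<4)&(x>430)&(x<650)&(abs(y)<140)&(np.hypot(x-612,y-15)>40);kk=cv2.morphologyEx(k.astype(np.uint8),cv2.MORPH_OPEN,np.ones((3,3)))>0
    h,r=cv2.convexHull(np.float32(np.c_[x[kk],y[kk]])),0;print("rect",cv2.minAreaRect(h))
E
```

```text
side shelf 59.741712566245 tops 89.45738425559978
sleeve outer (array([529.50450513, -54.09858126,  34.90655534]), np.float64(0.5059910190897767))
sleeve inner (array([529.44754024, -54.16019741,  24.54660037]), np.float64(0.42077792195370023))
collar outer (array([516.29952961,  53.42100538,  35.15361114]), np.float64(0.5435344866653473))
collar inner (array([515.99120321,  54.07794747,  12.28048527]), np.float64(1.4240013311935744))
mand [330 246  40  28 853] [611.80182141  12.52298255  58.62740443] (array([611.82083708,  12.87166243,  22.1462474 ]), np.float64(0.4179275135508185))
plate 838 [607.49688493  10.03129638  50.44358736] [[582.21183886 -11.86965755  48.48917643]
 [643.87534159  51.89384795  54.67459829]]
rect ((533.6134033203125, 4.1506500244140625), (180.97073364257812, 242.6683807373047), 8.106874465942383)
top shelf 61.05566936424695 tops 90.91524353144295
sleeve outer (array([530.66538847, -51.80995176,  34.06464627]), np.float64(0.30978594586338204))
sleeve inner (array([530.66866128, -51.44310012,  25.24601721]), np.float64(0.2987454325250791))
collar outer (array([517.60794793,  55.70430442,  33.99348771]), np.float64(0.3406662270143954))
collar inner (array([517.18611984,  57.17987963,  13.62985373]), np.float64(1.9478979226835191))
mand [326 221  30  29 682] [613.18696608  15.14753759  59.90798308] (array([613.34174874,  15.02703954,  21.64673958]), np.float64(0.49984181032304775))
plate 788 [608.30585299  15.63906345  51.38977258] [[582.1303266  -15.88283396  48.44479336]
 [644.40391542  46.17684948  53.96181707]]
rect ((534.862548828125, 3.875152587890625), (180.1112518310547, 240.97679138183594), 7.985426902770996)
```

The side view shows the sleeve at pixel (298,300), the collar at (260,238) and the mandrel at (349,261). In the top view they are at (381,295), (303,293) and (340,236). Heights match the text: shelf about 60, tops about 90. The two cameras give the same sleeve-to-mandrel vector to within 0.5 mm: (82.5, 66.9). Next I grasp along stand x, high on the wall.

```bash
cat >> h.py <<'E'
from scipy.spatial.transform import Rotation as Rn
YAW=np.deg2rad(8.05)
def quat(flip=0):
    c,s=np.cos(YAW),np.sin(YAW);M=np.array([[-s,c,0],[c,s,0],[0,0,-1]]).T
    if flip: M=M@np.diag([-1,-1,1])
    return Rn.from_matrix(M).as_quat()
def look(c,tops,img=None):
    for n in("side","top"):
        p=optics.camera(n);z=cloud(p);x,y,z=np.moveaxis(z,-1,0)
        if img: cv2.imwrite(f"pics/{img}_{n}.png",p["pixels"][:,:,::-1])
        m=np.zeros((480,640),bool)
        for d in spotter.cut_out(p,"sleeve")[:1]: m=d["pixels"];print(n,"score",round(d["score"],2))
        k=m&(abs(z-tops)<4)
        T=tops+(-.6 if n=="side" else .8)
        E=edges(k,p,T,c,20,29)
        if len(E)>8: print(" inner r25",circ(E,0,0,25.),len(E))
        E=edges(k,p,T,c,31,39)
        if len(E)>8: print(" outer r35",circ(E,0,0,34.7),len(E))
E
python3 - <<'E'
from h import *
S=np.array([530.1,-52.9])
qs=[]
for f in(0,1):
    j=env.ik([*S,250],quat(f));print(f,None if j is None else np.round(j,2));qs.append(j)
j0=np.array(monitor.current_joint_positions())
f=int(np.argmin([9 if j is None else abs(np.array(j)-j0).max() for j in qs]));print("flip",f)
env.goto([*S,250],quat(f))
env.move_straight([*S,94],v=120,contact_N=8)
print(monitor.current_position(),monitor.current_force())
env.clamp();print(monitor.current_width(),monitor.current_gripper_force(),monitor.current_position(),monitor.current_force(),monitor.current_t())
look(S,90,"g")
E
```

```text
0 [ 0.59  0.34 -0.68  1.84  0.25  1.04 -0.04]
1 [-0.95  0.58  1.36  1.93 -0.62  1.16 -2.35]
flip 0
[530.63231382 -52.90874108  94.68675723] [-0.31688569  0.24879958  0.65672614]
70.09592004298906 30.000689774751663 [530.14182713 -53.01557977  94.30665741] [-1.3981632  -0.29614238  4.1419296 ] 5.1417
side score 0.8
 inner r25 (array([529.52031021, -54.0385904 ]), np.float64(0.6057391959330438)) 147
 outer r35 (array([529.5473057 , -53.85632759]), np.float64(0.475390080531497)) 161
top score 0.82
 inner r25 (array([530.55089726, -51.17855678]), np.float64(0.30727654130462057)) 31
 outer r35 (array([530.6853061 , -52.58155538]), np.float64(0.3564233051014085)) 50
```

The grasp is sound: width is 70.1 and the sleeve is unmoved. Now I slide it by the measured vector and look again before lowering.

Run:
```python
from h import *
p0=np.array(monitor.current_position());g=np.array([530.1,-52.9])+[82.45,66.8]
print(env.move_straight([*g,94.3],v=40,contact_N=25))
print(monitor.current_position(),monitor.current_force(),monitor.current_width(),monitor.current_t())
look(g,90,"m")
```

```text
False
[612.46337326  13.98348733  94.10636558] [ 0.92419221  0.68511245 -3.94858256] 69.86135598331248 8.1417
side score 0.75
 inner r25 (array([611.65740526,  12.92467199]), np.float64(0.4705376010408244)) 135
 outer r35 (array([611.59079512,  12.97897545]), np.float64(0.5139032737017288)) 133
top score 0.66
 outer r35 (array([611.70178673,  12.78237381]), np.float64(0.5726457518674692)) 35
```

View pics/m_side.png

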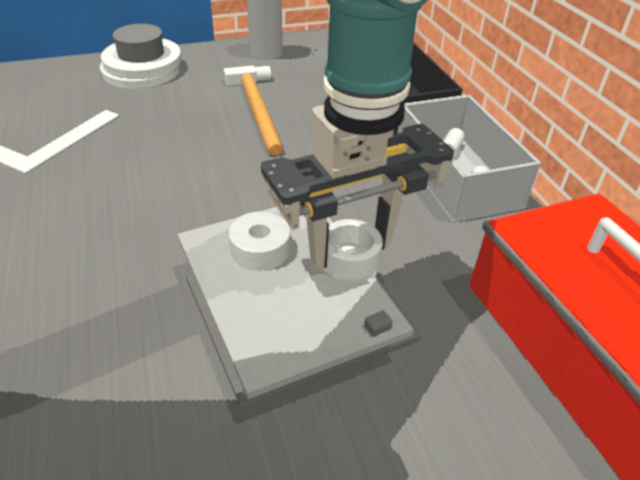

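The sleeve, held at pixel (350,250), sits over the mandrel. The side fit agrees with the mandrel fit to 0.2 mm. Now I lower it gently onto the plate.

Run:
```python
from h import *
g=np.array([612.55,13.9])
print(env.move_straight([*g,87],v=10,contact_N=8))
print(monitor.current_position(),monitor.current_force(),monitor.current_width(),monitor.current_t())
look(g,82,"l")
```

```text
False
[612.61853804  13.87275761  87.05495356] [-1.14799949  0.39831302 -3.50888497] 70.43988423606916 9.225
side score 0.84
 inner r25 (array([611.80272736,  13.31423532]), np.float64(0.808770313514799)) 133
 outer r35 (array([612.04529518,  13.34385254]), np.float64(0.7669823741254227)) 140
top score 0.65
 outer r35 (array([596.02282135,  78.24042993]), np.float64(1.5246600689837422)) 34
```

It went 7 mm down over the mandrel, with only the sleeve's weight on the wrist. I release it onto the plate, back off and check.

Run:
```python
from h import *
g=np.array([612.55,13.9])
env.open_jaws();env.pause(0.2)
env.move_straight([*g,200],v=120)
print(monitor.current_position(),monitor.current_force(),monitor.current_t())
look(g,81,"r")
for n in("side",):
    w=cloud(optics.camera(n));k=(np.hypot(w[...,0]-g[0],w[...,1]-g[1])<34)&(np.hypot(w[...,0]-g[0],w[...,1]-g[1])>26)&(w[...,2]<100);q=w[k];q=q[q[:,2]>74];A=np.c_[q[:,:2]-g,np.ones(len(q))];print("plane",np.linalg.lstsq(A,q[:,2],rcond=None)[0],np.median(q[:,2]))
```

```text
[612.0194127   13.77707474 199.15817901] [ 0.20337653  0.58852877 -0.33326805] 11.225
side score 0.69
 inner r25 (array([611.57950193,  12.03716474]), np.float64(0.4290329941785096)) 120
 outer r35 (array([611.81467594,  12.21001094]), np.float64(0.705082406124717)) 165Traceback (most recent call last):
  File "<stdin>", line 6, in <module>
  File "h.py", line 36, in look
    E=edges(k,p,T,c,20,29)
  File "h.py", line 18, in edges
    uv=np.vstack([x[:,0] for x in cs]).astype(float)
       ~~~~~~~~~^^^^^^^^^^^^^^^^^^^^^^
    return _nx.concatenate(arrs, 0, dtype=dtype, casting=casting)
           ~~~~~~~~~~~~~~~^^^^^^^^^^^^^^^^^^^^^^^^^^^^^^^^^^^^^^^
ValueError: need at least one array to concatenate
```

View pics/r_side.png

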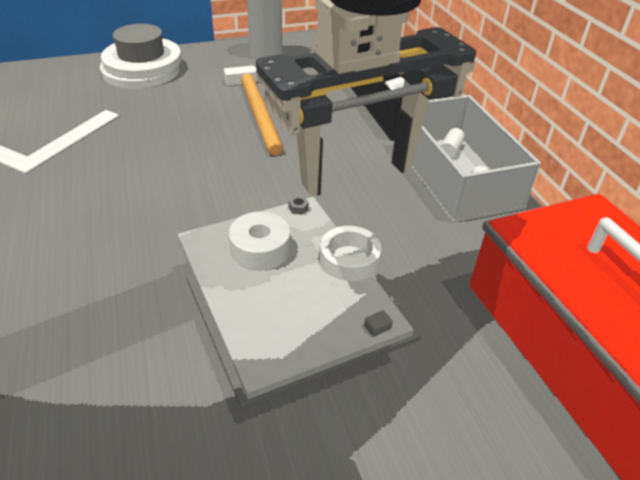

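The sleeve is down around the mandrel at (350,255), lying flat and lower than the collar. Now I close the fingers and press on the rim, inside the plate's support radius.

```bash
cat >> h.py <<'E'
def press(side):
    g=np.array([612.55,13.9])+side*23*np.array([-np.sin(YAW),np.cos(YAW)])
    env.move_straight([*g,120],v=120)
    print(env.move_straight([*g,86.5],v=20,contact_N=45),monitor.current_position(),monitor.current_force(),monitor.current_t())
    env.move_straight([*g,120],v=100)
E
python3 - <<'E'
from h import *
env.clamp();print(monitor.current_width())
press(-1);press(1)
env.move_straight([612.55,13.9,240],v=150);env.pause(.3)
p=optics.camera("side");cv2.imwrite("pics/p_side.png",p["pixels"][:,:,::-1]);w=cloud(p)
g=np.array([611.8,12.8]);r=np.hypot(w[...,0]-g[0],w[...,1]-g[1]);q=w[(r>27)&(r<33)&(w[...,2]<100)&(w[...,2]>55)]
print("rim plane",np.linalg.lstsq(np.c_[q[:,:2]-g,np.ones(len(q))],q[:,2],rcond=None)[0],np.median(q[:,2]),len(q),monitor.current_t())
k=np.abs(w[...,2]-63)<5
print(np.median(w[...,2][(w[...,0]>460)&(w[...,0]<580)&(w[...,1]>-110)&(w[...,1]<0)]))
E
```

```text
0.48835116158910735
False [615.90729646  -8.9777964   88.24057367] [-4.89151522 -0.78903642 13.62408538] 15.4417
False [609.41978258  36.81313571  88.26864877] [-4.98707355 -1.05479026 12.81791494] 18.2833
rim plane [2.52894128e-03 2.75070294e-03 6.18897007e+01] 62.39811745405227 780 20.0833
59.8075768574908
```

View pics/p_side.png

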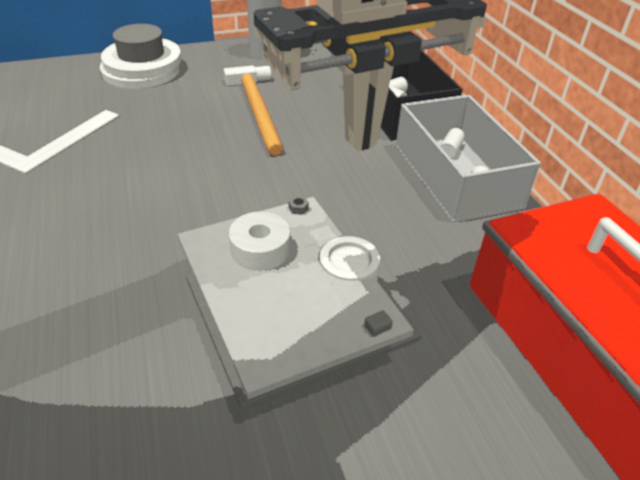

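The rim at (350,258) now stands 2.6 mm above the shelf and level to 0.004 rad, against a nominal 3 mm when home. The collar, nut and magnet are where they were, and the gripper is clear. I hand in.

```bash
python3 -c "
from h import *
print(env.hand_in())"
```

```text
the job is handed in; nothing more can be done
None
```

The job is handed in, with no verdict returned: the sleeve is over the mandrel and pressed home, its rim level and 2.6 mm above the shelf (3 mm nominal), and in the last picture the collar, nut and magnet are where they started.

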